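# Fit the upper die plate and feel its gap with a taper gauge

## Task

Lower (do not drop) the bare-metal die plate onto the two rails of the blue die set, between the brass guide pins, and let go of it. Then take the taper gauge by its orange handle, lay its blade flat on the dark anvil in front of the plate and slide it straight into the gap under the plate until it drags snugly between anvil and plate, without jacking the plate up; finish while still holding the gauge there, pressed in. Leave the other things on the bench where they are.

Things in the scene. Friction and masses are not known exactly. Their poses are not given: they have to be found in the camera images.
- plate: Loose bare-metal plate, about 0.75 kg, 100 (x) x 90 (y) x 12 (z) mm, with a red square shank 24 x 24 mm standing on its centre from z 12 to z 54 mm: grip the shank. Origin at the centre of the underside, z up. A half turn makes no difference.
- dieset: Fixed blue die set, base slab 145 x 130 x 12 mm (x -80 to 65). Origin on the bench below the centre of the plate's place, z up; open front (mouth) to its -x. Two steel rails along x at y = -36 and 36 mm, 14 wide, 100 long. Brass guide pins, radius 5, cylindrical to z 46, cone tips to z 54 mm, at (57, +-30), (-57, +-38), (+-30, 52), (+-30, -52) mm: about 2 mm play round the plate.
- seat (a point): Die set: point midway between the rails, level with their tops, 34 mm above the die set's origin: the seated plate's underside is centred here, its 100 mm length along the die set's x.
- anvil: Fixed dark steel anvil (lower plate) between the rails, level top 50 mm wide. Origin on its top, mid-width, straight below the seated plate's front edge; axes like the die set's, +x leads in under the plate. Top runs from x -30 (apron before the plate) to 100 mm. Its height differs each time: the gap from it to the seated plate's underside is 5.0 to 6.6 mm.
- gauge: Loose steel taper gauge, 0.13 kg, blade down, orange handle upright at its heel (26 x 26 mm, z 10 to 60). Origin on the underside below the handle's centre, z up, +x to the tip. Blade 24 mm wide, flat underside; thickness grows evenly from 2 mm at the tip (x 115) to 10 mm at x 15, so it turns snug 37 to 58 mm in under the plate, dragging 3 to 6 N more; pushed further it lifts the plate's front edge.
- gauge_tip (a point): middle of the gauge's tip edge, 1 mm above its underside
- bidon: Bystander: white cycling bottle with grey cap, 72 mm across, 190 mm tall, upright. Origin on it; leave it alone.
- mug: Bystander: white mug, 80 mm across, 90 mm tall. Origin on it; leave it alone.
- tape: Bystander: black tape roll, 90 mm across, 24 mm tall, lying flat. Origin on it; leave it alone.
- tray: Bystander: grey three-part tray, 110 x 160 x 30 mm. Origin on it; leave it alone.
- driver: Bystander: yellow screwdriver, lying. Origin on it; leave it alone.
- spanner: Bystander: steel spanner, lying. Origin on it; leave it alone.
Things that resemble listed ones, but are neither listed nor needed, are in the scene too. What is shaped like the plate but green or purple is not meant.

How it is judged:
By the outcome, as a careful person would: the job done as asked, in the order asked, and still so for the second after the job is handed in, while the arm keeps its last pose, push and grip.
It also fails if it takes over 70 s, if anything falls off the work surface, if the arm or the gripper's body presses on something with over 40 N, if the wrist force passes 120 N, or if a joint passes its speed limit or range.

## Robot

A 6-joint arm with a two-finger parallel gripper is mounted at the origin on the work surface. World frame = base frame: x ahead of the robot, y to its left, z up, the work surface at z = 0. Lengths are in m, angles in rad, forces in N, time in s.
With the tool pointing down it reaches from about 0.275 to 0.75 m from the base axis. Payload 10.2 kg.
Tool frame: the origin (TCP) lies on the front face of the gripper's body, between the roots of the fingers; the fingertips stand 73 mm ahead of it and the grasp point (between the pads) lies 54 mm ahead of it; z points along the fingers, y is the line along which they close (so a half turn about z gives the same grasp; the last joint's range is limited). The gripper opens to 85 mm and grips with 20 to 120 N. Pads are 22 mm wide; open, the fingers measure 114 mm over their backs; the gripper's body (76 mm by 85 mm) begins 54 mm behind the grasp point. The pads swing forward as they close: fully open they stand 13 mm farther back than shut.
Start: joints at [1.081, 0.313, 1.498, -0, 1.331, -0.223], TCP at [0.138, 0.506, 0.304] pointing down, gripper open.
Joint ranges: [-2.94, 2.94], [-0.97, 2.17], [0.19, 2.56], [-1.23, 4.37], [0.02, 3.11], [-2.88, 2.88]. Speed limits (rad/s): [2.39, 2.39, 3.01, 3.14, 3.14, 3.14].

## Interface

Orientations are given as a 3x3 rotation matrix whose columns are the frame's x, y, z axes.
In Python, from bench import readout, eyes, ctrl, nets gives the robot as it stands. The module is installed in compiled form; this text tells all that it offers.
- The arm moves only by the tool carry_out, never from a script. Its argument "targets" is a list of rows, each a list of 7 numbers: the opening in per cent of the stroke, from 0 (shut) to 100 (fully open), then the shift along the tool's x, y, z in units of 25 mm (1.0 is 25 mm), then the turn, a rotation vector about the tool's x, y, z in units of 6 degrees (1.0 is 6 degrees). In form: [[grip, dx, dy, dz, ax, ay, az], ...]. A call has 1 to 12 rows; each row is the pose to reach, as a shift and turn from the pose commanded when the call began, along the tool's axes at that moment; what a row does not reach only later rows make up. A row lasts 1/8 s, in which the tool goes at most 62.5 mm and 10.7 degrees, less where a joint would pass 70% of its speed; a pose out of reach is approached as far as the arm can. A call with a gripper value outside its range is refused whole. The fingers move at their own pace and stop on an object; "squeeze" is the grip in N (left out, the last holds). Time passes only in rows, so rows that repeat a pose let the fingers close. It gives the time, the measured TCP pose, the force, the opening and the grip force at its end, in the units of the state.
- readout.read_state(): the state, without advancing time (a new reading comes with each control period).
- eyes.capture(name): name is "scene" or "top"; returns the picture (420x560x3 uint8, blue, green, red); there is no depth.
- eyes.camera_params(name): a dict with "fx", "fy", "cx", "cy" (pixels), "rvec" (rotation vector, rad) and "tvec" (3), from world to camera coordinates, as OpenCV has them. Camera axes: x right, y down, z forward; pixel columns grow to the right and rows downward; lengths in m; the calibration is good to about 2 mm. A picture is of the moment at which its call begins. camera_params takes no time and is no camera call.
- ctrl.sign_off(): hands the job in; it is judged then, once.
Trained networks look in the newest picture that a camera, given by its name, has taken for a name from the list of things; names that differ only in an ending like _2 or _b are one class to them, and where a whole thing is asked for, a point or a joint stands for the part that bears it (a point fixed in the world has none). Each returns a list of dicts, best first, with "confidence" (0 to 1); they miss things now and then, are a little off and sometimes report something else, mostly with a low value. They report only what shows in the picture. A call takes as long as a camera call. They do not tell look-alikes from the thing itself.
- nets.silhouettes(label, camera): "mask" (420x560 bool, what is visible of it).
- nets.tip_of(label, camera): "location" ([x, y, z] in m, in world coordinates, good to about 4 mm: a listed point, or the origin of a listed thing).
The state is a dict: "clock": time; "qpos": joint angles; "joint_vel": joint speeds; "joint_torque": joint torques, N m; "eef_pos": TCP position; "tool_rot": TCP orientation; "contact_force": force on the tool from outside, world axes, zero at the start; "moment": the same for the moment, N m; "width": finger opening in m; "grasp_force": force on a finger pad.
Only numpy, scipy, OpenCV 4.12 (cv2) and the standard library are available. Lean on these libraries where they do the work, as an engineer would, in place of code of your own. Each camera call takes 0.05 s, during which the arm holds its last target. There are 200 camera calls.

## Working session

There is one attempt and no reset: what is moved stays moved. The work goes in short steps, Python scripts to look and compute and a tool call to move; the robot and the scene stay as the last step left them, time stands still between calls to the robot, and variables do not carry over. Pictures are saved under pics/ and viewed, at most 10 in all, crops included, and the job is handed in when it is done.

Besides the shell and the picture viewer there is one more tool, called after "Call:" as name(argument=value, ...) on one line, values as JSON. carry_out: Moves the arm, as the interface text tells. Its arguments: {"type":"object","properties":{"targets":{"type":"array"},"squeeze":{"type":"number"}},"required":["targets"]}

```bash
mkdir -p pics
cat > h.py <<'E'
import numpy as np, cv2
from bench import readout, eyes, ctrl, nets
def cam(n):
    p=eyes.camera_params(n); K=np.array([[p['fx'],0,p['cx']],[0,p['fy'],p['cy']],[0,0,1]])
    return K,np.array(p['rvec'],float).reshape(3,1),np.array(p['tvec'],float).reshape(3,1)
def proj(n,P):
    K,r,t=cam(n); return cv2.projectPoints(np.array(P,float).reshape(-1,1,3),r,t,K,None)[0].reshape(-1,2)
def unproj(n,uv,z):
    K,r,t=cam(n); R=cv2.Rodrigues(r)[0]; c=(-R.T@t).ravel()
    uv=np.array(uv,float).reshape(-1,2); d=np.c_[uv,np.ones(len(uv))]@np.linalg.inv(K).T@R
    return c+d*((z-c[2])/d[:,2])[:,None]
E
python3 - <<'E'
from h import *
a=eyes.capture("scene");b=eyes.capture("top")
cv2.imwrite("pics/scene0.png",a);cv2.imwrite("pics/top0.png",b)
for n in("scene","top"):
    K,r,t=cam(n);print(n,K[0,0],(-cv2.Rodrigues(r)[0].T@t).ravel())
    for l in("plate","dieset","seat","anvil","gauge","gauge_tip"):
        for d in nets.tip_of(l,n): print(l,np.round(d['location'],3),round(d['confidence'],2),proj(n,d['location']).round())
E
```

```text
scene 447.6019755271118 [ 1.50907574 -0.07804298  0.92274408]
plate [ 0.552 -0.471 -0.004] 0.8 [[136. 222.]]
plate [ 0.493 -0.317  0.002] 0.74 [[190. 206.]]
plate [ 0.338 -0.307 -0.002] 0.71 [[199. 175.]]
dieset [ 0.578 -0.073 -0.002] 0.89 [[271. 225.]]
seat [ 0.579 -0.07   0.034] 0.62 [[272. 216.]]
seat [ 0.663  0.221 -0.003] 0.16 [[376. 244.]]
anvil [ 0.58  -0.022  0.03 ] 0.71 [[288. 217.]]
gauge [0.663 0.226 0.   ] 0.7 [[378. 243.]]
gauge [ 0.531  0.242 -0.003] 0.61 [[375. 211.]]
gauge_tip [0.467 0.146 0.003] 0.73 [[340. 197.]]
top 404.8803558171436 [ 0.37589699 -0.04126876  1.09153583]
plate [ 0.342 -0.313 -0.004] 0.97 [[381. 299.]]
plate [ 0.554 -0.475  0.   ] 0.7 [[436. 220.]]
plate [ 0.493 -0.318 -0.007] 0.62 [[380. 243.]]
dieset [ 0.575 -0.074  0.001] 0.81 [[290. 213.]]
dieset [ 0.47   0.139 -0.002] 0.67 [[211. 251.]]
seat [ 0.575 -0.074  0.035] 0.73 [[291. 210.]]
anvil [ 0.574 -0.022  0.03 ] 0.79 [[271. 211.]]
gauge [ 0.526  0.239 -0.001] 0.76 [[175. 231.]]
gauge [ 0.696  0.378 -0.002] 0.49 [[128. 171.]]
gauge_tip [ 0.471  0.143 -0.002] 0.95 [[210. 251.]]
```

View pics/scene0.png

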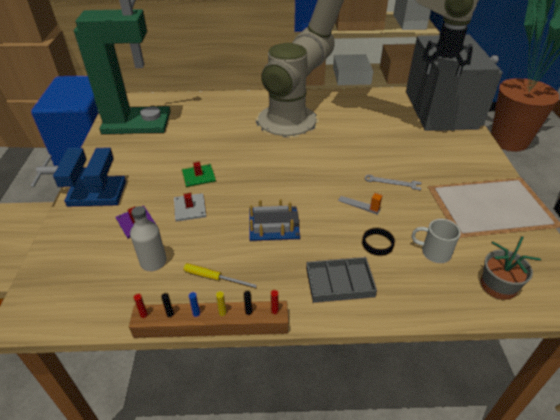

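View pics/top0.png

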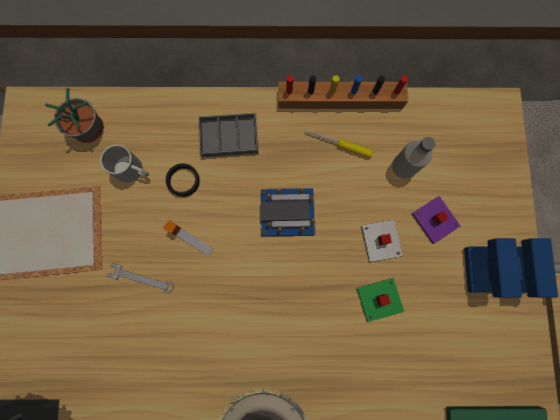

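The scene shows three plate-like things. In the top view they are bare metal at (382,241), green at (381,299) and purple at (437,219). Only the bare-metal one fits the description. The gauge has its orange handle at (172,228) and its tip at (211,251). The die set is at (288,212), with its mouth towards image left (+y). I'll confirm these in one enlarged composite.

Run:
```python
from h import *
b=eyes.capture("top");a=eyes.capture("scene")
def mask(l,n,uv):
    for d in nets.silhouettes(l,n):
        m=d['mask'].astype(np.uint8)
        if m[uv[1]-6:uv[1]+7,uv[0]-6:uv[0]+7].any(): return m
def rect(uv,m,z):
    ys,xs=np.nonzero(m); P=unproj("top",np.c_[xs,ys],z)[:,:2]
    r=cv2.minAreaRect((P*1000).astype(np.float32)); return np.round(r[0],1),np.round(r[1],1),round(r[2],1)
for l,uv,z in(("plate",(382,241),.012),("dieset",(288,212),.012),("gauge",(195,243),.004)):
    m=mask(l,"top",uv)
    if m is not None: print(l,m.sum(),rect(uv,m,z))
hsv=cv2.cvtColor(b,cv2.COLOR_BGR2HSV)
def comp(sel,box,z,name):
    x0,y0,x1,y1=box; k=np.zeros(sel.shape,bool);k[y0:y1,x0:x1]=sel[y0:y1,x0:x1]
    ys,xs=np.nonzero(k); print(name,k.sum(),unproj("top",[[xs.mean(),ys.mean()]],z).round(4),rect(0,k,z))
red=(((hsv[...,0]<8)|(hsv[...,0]>172))&(hsv[...,1]>150))
comp(red,(365,225,400,260),.045,"shank")
comp((hsv[...,0]>5)&(hsv[...,0]<15)&(hsv[...,1]>190)&(hsv[...,2]>120),(160,215,185,240),.05,"handle")
comp((hsv[...,0]>95)&(hsv[...,0]<125)&(hsv[...,1]>150),(250,180,325,240),.012,"blue")
comp((hsv[...,1]<60)&(hsv[...,2]>100),(355,210,408,268),.012,"platetop")
comp((hsv[...,1]<60)&(hsv[...,2]>90),(172,225,220,260),.004,"blade")
def cr(x,y,w,h,s): return cv2.resize(b[y:y+h,x:x+w],None,fx=s,fy=s,interpolation=cv2.INTER_CUBIC)
c=np.zeros((600,800,3),np.uint8)
c[:420,:480]=cr(248,178,80,70,6); c[:300,480:800]=cr(352,210,64,60,5); c[300:600,480:800]=cr(158,212,64,60,5)
cv2.imwrite("pics/comp.png",c)
```

```text
plate 1296 (array([ 498.6, -315.6]), array([102.5,  94.1]), 10.3)
gauge 519 (array([508.2, 203.1]), array([147. ,  29.3]), 59.2)
shank 101 [[ 0.4965 -0.3171  0.045 ]] (array([ 496.8, -316.8]), array([23.3, 30.1]), 11.4)
handle 15 [[0.5311 0.2408 0.05  ]] (array([531.1, 240.7]), array([23.8, 24. ]), 56.7)
blue 609 [[ 0.562  -0.0692  0.012 ]] (array([575.2, -65.9]), array([125.6, 139.1]), 1.2)
platetop 1044 [[ 0.4972 -0.3182  0.012 ]] (array([ 497.8, -319.1]), array([99.1, 90.5]), 9.9)
blade 341 [[0.4961 0.1845 0.004 ]] (array([496.3, 184.7]), array([103.4,  23.9]), 58.4)
```

View pics/comp.png

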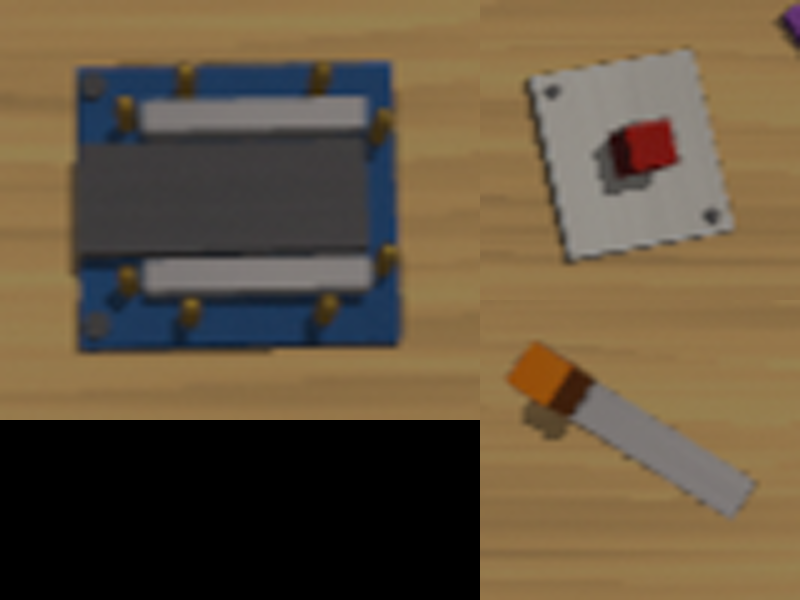

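The composite confirms the picks: a bare-metal plate with a red shank (upper right), an orange-handled gauge (lower right), and the die set with its mouth at image left. Next I fit the die set pose and work out the first move.

```bash
cat >> h.py <<'E'
def Rz(a): c,s=np.cos(a),np.sin(a); return np.array([[c,-s,0],[s,c,0],[0,0,1]])
def delta(pos,yaw):
    """TCP target (pointing down, tool y at world angle yaw mod 180) -> move units"""
    s=readout.read_state(); p=np.array(s['eef_pos']);R=np.array(s['tool_rot'])
    cur=np.arctan2(R[1,1],R[0,1]); d=(yaw-cur+np.pi/2)%np.pi-np.pi/2
    sh=R.T@(np.array(pos)-p)/.025
    y=np.array([np.cos(cur+d),np.sin(cur+d),0]);z=np.array([0,0,-1.]);T=np.c_[np.cross(y,z),y,z]
    rv=cv2.Rodrigues(R.T@T)[0].ravel()
    print("t",round(s['clock'],2),"tcp",p.round(4),"yaw",round(np.degrees(cur),2),"tilt",R[:,2].round(4),"q6",round(s['qpos'][5],2),"F",np.round(s['contact_force'],1),"w",round(s['width'],4),"shift",sh.round(3),"turn",np.degrees(rv/6).round(3)); return sh
def poly(im,n,thr,box):
    x0,y0,x1,y1=box
    return
E
python3 - <<'E'
from h import *
from scipy.optimize import least_squares
# dieset from rails + slab in both images
res={}
for n,box in(("top",(262,190,315,232)),):
    b=cv2.imread(f"pics/{n}0.png");g=b.astype(int);hsv=cv2.cvtColor(b,cv2.COLOR_BGR2HSV)
    x0,y0,x1,y1=box
    k=np.zeros(b.shape[:2],np.uint8); k[y0:y1,x0:x1]=((hsv[...,1]<70)&(hsv[...,2]>115))[y0:y1,x0:x1]
    nl,lab,st,ce=cv2.connectedComponentsWithStats(k)
    for i in range(1,nl):
        if st[i,4]>80:
            ys,xs=np.nonzero(lab==i);P=unproj(n,np.c_[xs,ys],.034)[:,:2]*1000
            r=cv2.minAreaRect(P.astype(np.float32));u,s,v=np.linalg.svd(P-P.mean(0),full_matrices=False)
            print(n,st[i],P.mean(0).round(1),np.round(r[1],1),round(r[2],1),"axis",np.degrees(np.arctan2(v[0,1],v[0,0])).round(2))
    # plate axis via moments of bare metal mask
s=readout.read_state();print(s['qpos'],s['tool_rot'])
delta([.4965,-.3175,.16],np.radians(10.5));delta([.4965,-.3175,.16],np.radians(100.5))
E
```

```text
top [273 194  36   5 148] [613.6 -75. ] [93.8 11. ] 89.9 axis 90.88
top [273 221  36   5 167] [541.6 -73.2] [92.6 10.7] 89.9 axis -88.79
[ 1.08059659e+00  3.12880146e-01  1.49769250e+00 -3.23958190e-05
  1.33098585e+00 -2.23374348e-01] [[-9.64614834e-01  2.63663080e-01  4.38445257e-05]
 [ 2.63663080e-01  9.64614835e-01  1.53198023e-05]
 [-3.82538137e-05  2.63378913e-05 -9.99999999e-01]]
t 0.95 tcp [0.1384 0.5064 0.3039] yaw 74.71 tilt [ 0.  0. -1.] q6 -0.22 F [-0.1  0.1 -0.4] w 0.0853 shift [-22.505 -28.015   5.756] turn [ 0.     0.    10.702]
t 0.95 tcp [0.1384 0.5064 0.3039] yaw 74.71 tilt [ 0.  0. -1.] q6 -0.22 F [-0.1  0.1 -0.4] w 0.0853 shift [-22.505 -28.015   5.756] turn [ 0.     0.    -4.298]
```

Call:
carry_out(targets=[[60,-22.5,-28,2.1,0,0,10.7],[60,-22.5,-28,2.1,0,0,10.7],[60,-22.5,-28,2.1,0,0,10.7],[60,-22.5,-28,2.1,0,0,10.7],[60,-22.5,-28,2.1,0,0,10.7],[60,-22.5,-28,2.1,0,0,10.7],[60,-22.5,-28,2.1,0,0,10.7],[60,-22.5,-28,2.1,0,0,10.7],[60,-22.5,-28,2.1,0,0,10.7],[60,-22.5,-28,2.1,0,0,10.7],[60,-22.5,-28,2.1,0,0,10.7],[60,-22.5,-28,2.1,0,0,10.7]])

```text
clock: 2.45
eef_pos: [0.4374, -0.1824, 0.2601]
tool_rot: [[-0.182, 0.983, 0.0], [0.983, 0.182, -0.0], [-0.0, 0.0, -1.0]]
contact_force: [0.6, 0.9, 0.6]
width: 0.0515
grasp_force: 0.0
```

```bash
python3 -c "
from h import *
delta([.4965,-.3175,.15],np.radians(10.5))"
```

```text
t 2.45 tcp [ 0.4374 -0.1824  0.2601] yaw 10.48 tilt [ 5.e-04 -2.e-04 -1.e+00] q6 -0.83 F [0.6 0.9 0.6] w 0.0515 shift [-5.742  1.338  4.407] turn [ 0.004  0.003 -0.004]
```

Call:
carry_out(targets=[[60,-5.7,1.3,4,0,0,0],[60,-5.7,1.3,4,0,0,0],[60,-5.7,1.3,4,0,0,0],[60,-5.7,1.3,4,0,0,0],[60,-5.7,1.3,4,0,0,0]])

```text
clock: 3.08
eef_pos: [0.4949, -0.314, 0.1605]
tool_rot: [[-0.183, 0.983, 0.0], [0.983, 0.183, -0.0], [-0.0, 0.0, -1.0]]
contact_force: [-1.0, -0.0, 0.3]
width: 0.0512
grasp_force: 0.0
```

Run:
```python
from h import *
delta([.4965,-.3175,.093],np.radians(10.5))
a=eyes.capture("scene");b=eyes.capture("top")
c=np.zeros((600,800,3),np.uint8)
c[:600,:400]=cv2.resize(a[150:250,155:222],(400,600),interpolation=cv2.INTER_CUBIC);c[:,400:]=cv2.resize(b[205:295,340:400],(400,600),interpolation=cv2.INTER_CUBIC)
cv2.imwrite("pics/hov.png",c)
```

```text
t 3.08 tcp [ 0.4949 -0.314   0.1605] yaw 10.52 tilt [ 2.e-04 -0.e+00 -1.e+00] q6 -0.95 F [-1.  -0.   0.3] w 0.0512 shift [-0.149  0.036  2.701] turn [0.002 0.001 0.004]
```

View pics/hov.png

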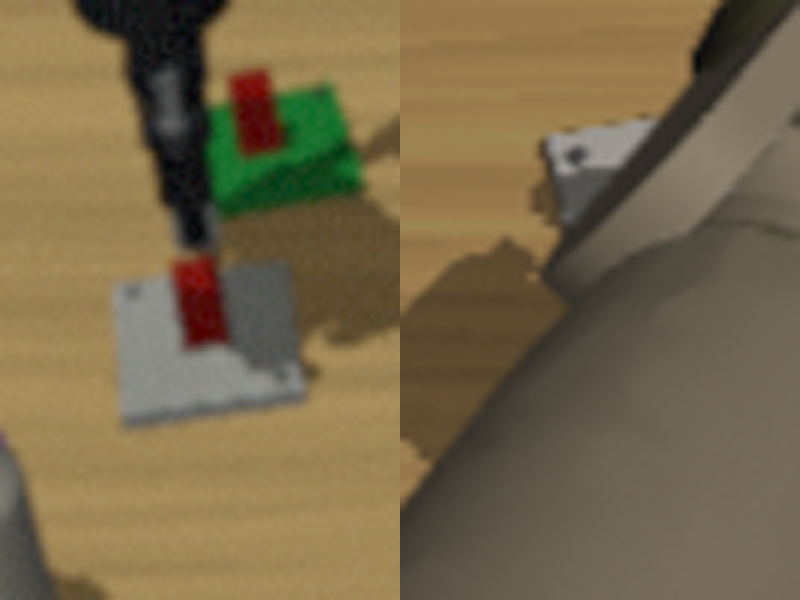

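Call:
carry_out(targets=[[60,0,0,0.8,0,0,0],[60,0,0,1.6,0,0,0],[60,0,0,2.2,0,0,0],[60,0,0,2.2,0,0,0],[60,0,0,2.2,0,0,0]])

```text
clock: 3.8
eef_pos: [0.4952, -0.3145, 0.1061]
tool_rot: [[-0.183, 0.983, 0.001], [0.983, 0.183, -0.001], [-0.001, 0.001, -1.0]]
contact_force: [-0.2, 0.0, 0.2]
width: 0.0513
grasp_force: 0.0
```

```bash
python3 -c "
from h import *
delta([.4968,-.3173,.093],np.radians(10.5))"
```

```text
t 3.8 tcp [ 0.4952 -0.3145  0.1061] yaw 10.52 tilt [ 0.001 -0.001 -1.   ] q6 -0.95 F [-0.2  0.   0.2] w 0.0513 shift [-0.121  0.042  0.523] turn [0.008 0.011 0.004]
```

Call:
carry_out(targets=[[60,-0.12,0.04,0.26,0,0,0],[60,-0.12,0.04,0.52,0,0,0],[60,-0.12,0.04,0.52,0,0,0],[15,-0.12,0.04,0.52,0,0,0],[15,-0.12,0.04,0.52,0,0,0],[15,-0.12,0.04,0.52,0,0,0],[15,-0.12,0.04,0.52,0,0,0],[15,-0.12,0.04,0.52,0,0,0]], squeeze=60)

```text
clock: 4.8
eef_pos: [0.4966, -0.3173, 0.0925]
tool_rot: [[-0.182, 0.983, 0.001], [0.983, 0.182, -0.001], [-0.001, 0.001, -1.0]]
contact_force: [0.9, -0.6, 4.2]
width: 0.0237
grasp_force: 60.4
```

Call:
carry_out(targets=[[15,0,0,-0.4,0,0,0],[15,0,0,-1.5,0,0,0],[15,0,0,-3,0,0,0],[15,0,0,-4.4,0,0,0],[15,0,0,-4.4,0,0,0]])

```text
clock: 5.42
eef_pos: [0.4967, -0.3174, 0.2036]
tool_rot: [[-0.183, 0.983, 0.002], [0.983, 0.183, -0.002], [-0.003, 0.002, -1.0]]
contact_force: [-0.4, 0.5, -9.7]
width: 0.0229
grasp_force: 60.5
```

```bash
python3 -c "
from h import *
delta([.5776,-.0741,.2],np.radians(91))"
```

```text
t 5.42 tcp [ 0.4967 -0.3174  0.2036] yaw 10.52 tilt [ 0.0022 -0.0022 -1.    ] q6 -0.95 F [-0.4  0.5 -9.7] w 0.0229 shift [8.977 4.958 0.13 ] turn [-4.0000e-03  3.2000e-02 -1.3414e+01]
```

Call:
carry_out(targets=[[15,1,0.55,0,0,0,-1.5],[15,2,1.1,0,0,0,-3],[15,3,1.65,0,0,0,-4.5],[15,4,2.2,0,0,0,-6],[15,5,2.75,0,0,0,-7.5],[15,6,3.3,0,0,0,-9],[15,7,3.9,0,0,0,-10.5],[15,8,4.4,0,0,0,-12],[15,9,4.96,0,0,0,-13.2],[15,9,4.96,0,0,0,-13.4],[15,9,4.96,0,0,0,-13.4],[15,9,4.96,0,0,0,-13.4]])

```text
clock: 6.92
eef_pos: [0.5769, -0.074, 0.2013]
tool_rot: [[-1.0, -0.014, -0.001], [-0.014, 1.0, 0.0], [0.001, 0.0, -1.0]]
contact_force: [0.2, -0.1, -9.1]
width: 0.0232
grasp_force: 60.9
```

Run:
```python
from h import *
delta([.5776,-.0741,.16],np.radians(91))
a=eyes.capture("scene");b=eyes.capture("top")
cv2.imwrite("pics/s3.png",a);cv2.imwrite("pics/t3.png",b)
c=np.zeros((600,800,3),np.uint8)
c[:480,:400]=cv2.resize(a[150:246,232:312],(400,480),interpolation=cv2.INTER_CUBIC);c[:480,400:]=cv2.resize(b[160:256,250:330],(400,480),interpolation=cv2.INTER_CUBIC)
cv2.imwrite("pics/die1.png",c)
```

```text
t 6.92 tcp [ 0.5769 -0.074   0.2013] yaw 90.81 tilt [-1.4e-03  2.0e-04 -1.0e+00] q6 -1.91 F [ 0.2 -0.1 -9.1] w 0.0232 shift [-0.031 -0.005  1.653] turn [ 0.003 -0.014 -0.032]
```

View pics/die1.png

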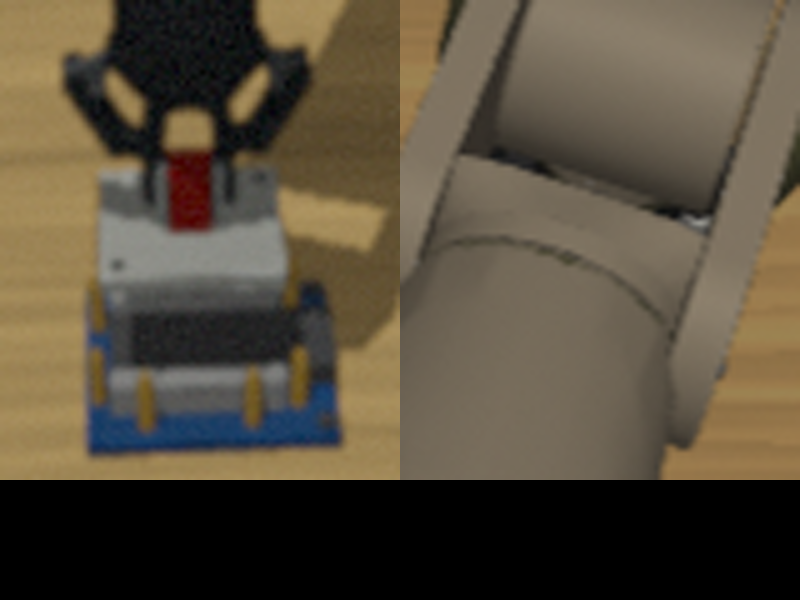

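```bash
cat >> h.py <<'E'
from scipy.ndimage import map_coordinates
from scipy.optimize import minimize
def rect3(x0,x1,y0,y1,z): 
    q=[(x0,y0,z),(x1,y0,z),(x1,y1,z),(x0,y1,z)]; return [(q[i],q[(i+1)%4]) for i in range(4)]
def fit(im,n,edges,p0,rng=(.006,.006,.05),z0=0.):
    """maximise edge strength of projected segments over x,y,yaw"""
    g=cv2.GaussianBlur(im,(0,0),.8).astype(np.float32)
    gx=np.stack([cv2.Sobel(g[...,i],cv2.CV_32F,1,0)for i in range(3)]);gy=np.stack([cv2.Sobel(g[...,i],cv2.CV_32F,0,1)for i in range(3)])
    t=np.linspace(.04,.96,40)[:,None]
    S=np.array([np.array(a)*(1-t)+np.array(b)*t for a,b in edges]); ne=len(edges)
    def score(p):
        P=S.reshape(-1,3)@Rz(p[2]).T+[p[0],p[1],z0]; uv=proj(n,P).reshape(ne,-1,2)
        d=uv[:,-1]-uv[:,0]; d/=np.linalg.norm(d,axis=1)[:,None]
        s=0
        for c in range(3):
            X=map_coordinates(gx[c],[uv[...,1],uv[...,0]],order=1);Y=map_coordinates(gy[c],[uv[...,1],uv[...,0]],order=1)
            s=s+(X*-d[:,1:]+Y*d[:,:1])**2
        return -np.sqrt(s).clip(0,250).mean()
    best=min(([score(q),q] for q in (np.array(p0)+np.array(rng)*np.array(k) for k in np.array(np.meshgrid(*[np.linspace(-1,1,9)]*3)).reshape(3,-1).T)),key=lambda v:v[0])
    r=minimize(score,best[1],method="Nelder-Mead",options=dict(initial_simplex=best[1]+np.vstack([np.zeros(3),np.diag([.001,.001,.008])])))
    return np.r_[r.x[:2]*1000,np.degrees(r.x[2]),-r.fun].round(2)
DIE=rect3(-.08,.065,-.065,.065,.012)+rect3(-.05,.05,.029,.043,.034)+rect3(-.05,.05,-.043,-.029,.034)
E
python3 - <<'E'
from h import *
for n in("top","scene"):
    im=cv2.imread(f"pics/{n}0.png")
    ed=DIE+([((-.08,.065,0),(.065,.065,0))] if n=="scene" else [])
    print(n,"die",fit(im,n,ed,[.577,-.074,np.radians(-89)]))
    print(n,"plate0",fit(im,n,rect3(-.05,.05,-.045,.045,.012),[.4966,-.3175,np.radians(10.5)]))
    print(n,"gauge0",fit(im,n,[((.115,-.012,.002),(.115,.012,.002)),((.115,.012,.002),(.015,.012,.01)),((.115,-.012,.002),(.015,-.012,.01))]+rect3(-.013,.013,-.013,.013,.06),[.531,.240,np.radians(-121)]))
im=cv2.imread("pics/s3.png");Q=rect3(-.05,.05,-.045,.045,.012)
print("plate",fit(im,"scene",Q+[((-.05,.045,0),(.05,.045,0))],[.577,-.074,np.radians(-89)],z0=.1088))
E
```

```text
top die [576.89 -72.43 -89.37 243.99]
top plate0 [ 498.23 -319.12    9.53  198.44]
top gauge0 [ 529.85  237.94 -122.1   164.29]Traceback (most recent call last):
  File "<stdin>", line 5, in <module>
  File "h.py", line 42, in fit
    best=min(([score(q),q] for q in (np.array(p0)+np.array(rng)*np.array(k) for k in np.array(np.meshgrid(*[np.linspace(-1,1,9)]*3)).reshape(3,-1).T)),key=lambda v:v[0])
  File "h.py", line 42, in <genexpr>
    best=min(([score(q),q] for q in (np.array(p0)+np.array(rng)*np.array(k) for k in np.array(np.meshgrid(*[np.linspace(-1,1,9)]*3)).reshape(3,-1).T)),key=lambda v:v[0])
               ~~~~~^^^
  File "h.py", line 35, in score
    P=S.reshape(-1,3)@Rz(p[2]).T+[p[0],p[1],z0]; uv=proj(n,P).reshape(ne,-1,2)
                                                    ~~~~^^^^^
  File "h.py", line 7, in proj
    K,r,t=cam(n); return cv2.projectPoints(np.array(P,float).reshape(-1,1,3),r,t,K,None)[0].reshape(-1,2)
          ~~~^^^
  File "h.py", line 4, in cam
    p=eyes.camera_params(n); K=np.array([[p['fx'],0,p['cx']],[0,p['fy'],p['cy']],[0,0,1]])
ValueError: time passes only in moves, steps and waits
```

```bash
sed -i 's/^def cam(n):/from functools import lru_cache\n@lru_cache(None)\ndef cam(n):/' h.py
python3 - <<'E'
from h import *
n="scene"; im=cv2.imread(f"pics/{n}0.png")
print("die",fit(im,n,DIE+[((-.08,.065,0),(.065,.065,0))],[.577,-.074,np.radians(-89)]))
print("plate0",fit(im,n,rect3(-.05,.05,-.045,.045,.012),[.4966,-.3175,np.radians(10.5)]))
print("gauge0",fit(im,n,[((.115,-.012,.002),(.115,.012,.002)),((.115,.012,.002),(.015,.012,.01)),((.115,-.012,.002),(.015,-.012,.01))]+rect3(-.013,.013,-.013,.013,.06),[.531,.240,np.radians(-121)]))
im=cv2.imread("pics/s3.png");Q=rect3(-.05,.05,-.045,.045,.012)
for z in(.1068,.1088,.1108):print("plate",fit(im,"scene",Q+[((-.05,.045,0),(.05,.045,0))],[.577,-.074,np.radians(-89)],z0=z))
E
```

```text
die [580.25 -72.98 -88.63 179.57]
plate0 [ 500.48 -319.37   10.11  131.07]
gauge0 [ 534.65  238.55 -122.15  138.46]
plate [569.78 -75.58 -88.75 138.49]
plate [571.9  -75.55 -88.9  138.66]
plate [573.95 -75.47 -89.09 138.76]
```

Call:
carry_out(targets=[[15,0,0,0.6,0,0,0],[15,0,0,1.2,0,0,0],[15,0,0,1.8,0,0,0],[15,0,0,1.8,0,0,0],[15,0,0,1.8,0,0,0]])

```text
clock: 7.65
eef_pos: [0.5776, -0.0734, 0.1574]
tool_rot: [[-1.0, -0.016, 0.001], [-0.016, 1.0, -0.0], [-0.001, -0.0, -1.0]]
contact_force: [0.2, -0.4, -8.9]
width: 0.0236
grasp_force: 60.8
```

Run:
```python
from h import *
delta([.5776,-.0741,.13],np.radians(91))
a=eyes.capture("scene");cv2.imwrite("pics/s4.png",a)
z=readout.read_state()['eef_pos'][2]-.0925
T=rect3(-.05,.05,-.045,.045,.012)
SH=[((-.012,.012,.012),(-.012,.012,.05)),((.012,.012,.012),(.012,.012,.05)),((-.012,.012,.012),(.012,.012,.012))]
for dz in(-.002,0,.002):
    print(dz,"top+shank",fit(a,"scene",T+SH,[.577,-.074,np.radians(-89)],z0=z+dz),"shank",fit(a,"scene",SH,[.577,-.074,np.radians(-89)],z0=z+dz))
f=fit(a,"scene",T+SH,[.577,-.074,np.radians(-89)],z0=z)
c=cv2.resize(a[160:250,232:322],None,fx=6,fy=6,interpolation=cv2.INTER_CUBIC)
def dr(E,p,z0,col):
    for q in E:
        uv=(proj("scene",np.array(q)@Rz(np.radians(p[2])).T+[p[0]/1e3,p[1]/1e3,z0])-[232,160]+.5)*6
        cv2.line(c,*[tuple(int(v) for v in u) for u in uv],col,1)
dr(DIE,[580.25,-72.98,-88.63],0,(255,255,0));dr(T+SH+[((-.05,.045,0),(.05,.045,0))],f,z,(0,255,0))
cv2.imwrite("pics/ov.png",c)
```

```text
t 7.65 tcp [ 0.5776 -0.0734  0.1574] yaw 90.91 tilt [ 7.e-04 -3.e-04 -1.e+00] q6 -1.91 F [ 0.2 -0.4 -8.9] w 0.0236 shift [-0.    -0.029  1.098] turn [-0.003  0.007 -0.014]
-0.002 top+shank [582.4  -74.1  -88.89 195.25] shank [575.94 -78.36 -68.04 236.74]
0 top+shank [584.57 -74.05 -88.79 195.34] shank [578.19 -78.43 -67.71 236.61]
0.002 top+shank [586.77 -74.02 -88.76 195.4 ] shank [580.45 -78.51 -67.34 236.49]
```

View pics/ov.png

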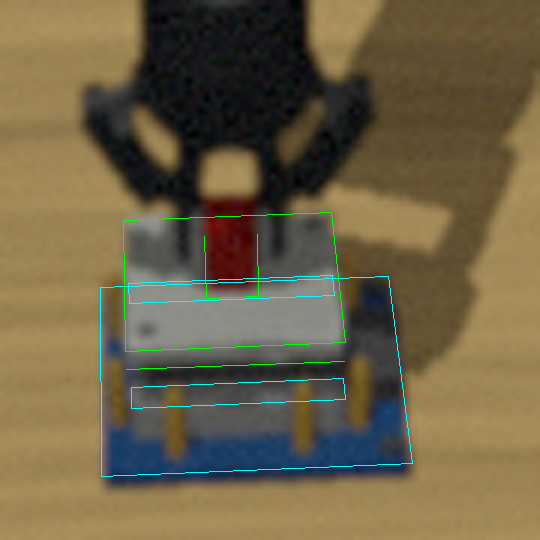

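Run:
```python
from h import *
a=cv2.imread("pics/s4.png")
for k in range(4): # average several frames to cut noise
    a=a*1.0+eyes.capture("scene") if k==0 else a+eyes.capture("scene")
a=(a/5).astype(np.uint8);cv2.imwrite("pics/s4m.png",a)
c=cv2.resize(a[190:240,244:304],None,fx=12,fy=12,interpolation=cv2.INTER_LANCZOS4)
c=cv2.convertScaleAbs(c,alpha=1.4)
for r in range(190,240,5): cv2.putText(c,str(r),(0,(r-190)*12+10),0,.4,(0,255,255),1)
cv2.imwrite("pics/big.png",c)
```

```text
(no output)
```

View pics/big.png

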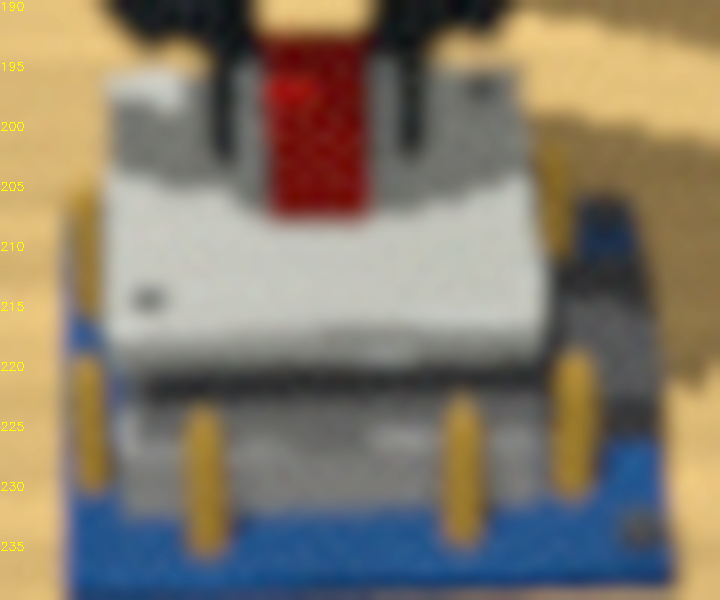

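Run:
```python
from h import *
a=cv2.imread("pics/s4m.png");z=.1574-.0925
T=rect3(-.05,.05,-.045,.045,.012)+[((-.05,.045,0),(.05,.045,0))]
SH=[((-.012,.012,.012),(-.012,.012,.045)),((.012,.012,.012),(.012,.012,.045)),((-.012,.012,.012),(.012,.012,.012))]
for dz in(-.003,0,.003):
    f=fit(a,"scene",T+SH,[.578,-.074,np.radians(-89)],rng=(.004,.003,.03),z0=z+dz);print(dz,f)
    P=np.array([(-.05,-.045,.012),(-.05,.045,.012),(.05,.045,.012),(.05,-.045,.012),(0,.012,.012)])
    print(proj("scene",P@Rz(np.radians(f[2])).T+[f[0]/1e3,f[1]/1e3,z+dz]).round(1).tolist())
# die: check with pins: tips and slab front edge
p=[580.25,-72.98,-88.63]
pins=[(57,30),(57,-30),(-57,38),(-57,-38),(30,52),(-30,52),(30,-52),(-30,-52)]
P=np.array([(x/1e3,y/1e3,.054) for x,y in pins]+[(x/1e3,y/1e3,.012) for x,y in pins]+[(-.08,.065,0),(.065,.065,0)])
print(proj("scene",P@Rz(np.radians(p[2])).T+[p[0]/1e3,p[1]/1e3,0]).round(1).tolist())
```

```text
-0.003 [579.9  -73.63 -89.87 199.55]
[[287.2, 194.9], [288.8, 216.5], [252.3, 217.4], [252.5, 195.8], [270.3, 208.8]]
0 [583.08 -73.66 -90.13 199.5 ]
[[287.3, 194.9], [288.8, 216.6], [252.1, 217.4], [252.5, 195.7], [270.3, 208.8]]
0.003 [586.13 -73.76 -90.7  199.43]
[[287.5, 195.0], [288.7, 216.7], [251.9, 217.3], [252.6, 195.5], [270.2, 208.7]]
[[250.6, 219.3], [250.3, 204.8], [291.6, 219.6], [289.5, 201.4], [260.5, 224.5], [282.2, 223.6], [259.5, 199.4], [280.0, 198.6], [251.2, 229.9], [251.0, 215.4], [291.3, 230.2], [289.4, 212.0], [260.9, 235.1], [282.2, 234.2], [260.0, 209.9], [280.0, 209.1], [300.1, 239.7], [248.7, 241.9]]
```

Call:
carry_out(targets=[[15,0.13,0.03,0,0,0,0],[15,0.13,0.03,0.2,0,0,0],[15,0.13,0.03,0.4,0,0,0],[15,0.13,0.03,0.6,0,0,0],[15,0.13,0.03,0.6,0,0,0]])

```text
clock: 8.52
eef_pos: [0.5738, -0.0726, 0.1415]
tool_rot: [[-1.0, -0.016, -0.001], [-0.016, 1.0, 0.0], [0.001, 0.0, -1.0]]
contact_force: [0.9, -0.2, -8.6]
width: 0.023
grasp_force: 61.0
```

Run:
```python
from h import *
delta([.5744,-.0727,.13],np.radians(91))
a=sum(eyes.capture("scene")*1. for _ in range(4))/4;a=a.astype(np.uint8);cv2.imwrite("pics/s5m.png",a)
T=rect3(-.05,.05,-.045,.045,.012)+[((-.05,.045,0),(.05,.045,0))]
SH=[((-.012,.012,.012),(-.012,.012,.045)),((.012,.012,.012),(.012,.012,.045)),((-.012,.012,.012),(.012,.012,.012))]
print(fit(a,"scene",T+SH,[.578,-.074,np.radians(-89)],rng=(.006,.003,.03),z0=readout.read_state()['eef_pos'][2]-.0925))
c=cv2.resize(a[190:240,244:304],None,fx=12,fy=12,interpolation=cv2.INTER_LANCZOS4)
cv2.imwrite("pics/big2.png",cv2.convertScaleAbs(c,alpha=1.4))
```

```text
t 8.53 tcp [ 0.5738 -0.0726  0.1415] yaw 90.91 tilt [-1.1e-03  4.0e-04 -1.0e+00] q6 -1.91 F [ 0.9 -0.2 -8.6] w 0.023 shift [-0.023 -0.006  0.46 ] turn [ 0.004 -0.011 -0.015]
[572.88 -73.32 -88.96 184.55]
```

View pics/big2.png

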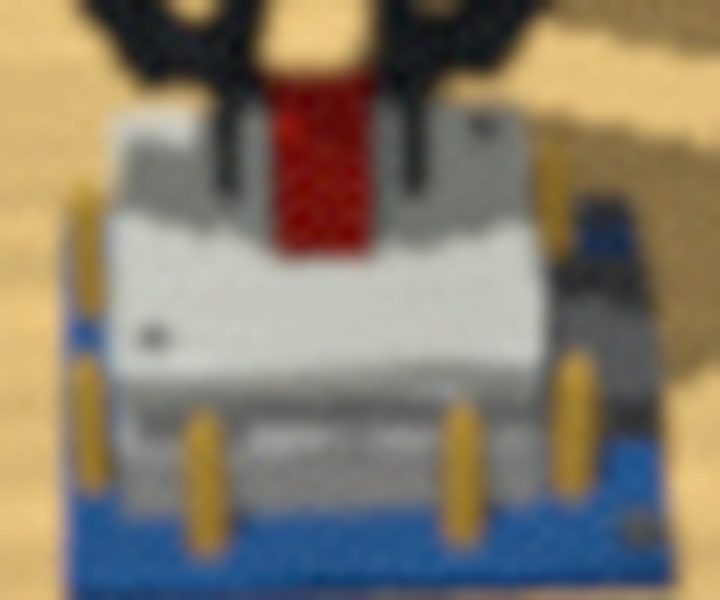

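Call:
carry_out(targets=[[15,0,0,0.1,0,0,0],[15,0,0,0.2,0,0,0],[15,0,0,0.3,0,0,0]])

```text
clock: 9.1
eef_pos: [0.574, -0.0726, 0.1344]
tool_rot: [[-1.0, -0.016, -0.0], [-0.016, 1.0, 0.0], [0.0, 0.0, -1.0]]
contact_force: [0.7, -0.4, -9.1]
width: 0.0234
grasp_force: 61.0
```

Past the cone tips with no lateral force. I'll continue down gently.

Call:
carry_out(targets=[[15,0,0,0.08,0,0,0],[15,0,0,0.16,0,0,0],[15,0,0,0.22,0,0,0]])

```text
clock: 9.48
eef_pos: [0.574, -0.0726, 0.129]
tool_rot: [[-1.0, -0.016, -0.0], [-0.016, 1.0, 0.0], [0.0, 0.0, -1.0]]
contact_force: [-0.7, -0.1, -8.5]
width: 0.0234
grasp_force: 61.0
```

Call:
carry_out(targets=[[15,0,0,0.04,0,0,0],[15,0,0,0.08,0,0,0],[15,0,0,0.08,0,0,0]])

```text
clock: 9.85
eef_pos: [0.574, -0.0726, 0.1271]
tool_rot: [[-1.0, -0.016, -0.0], [-0.016, 1.0, 0.0], [0.0, 0.0, -1.0]]
contact_force: [-0.5, -0.1, -8.7]
width: 0.0232
grasp_force: 61.0
```

Call:
carry_out(targets=[[15,0,0,0.03,0,0,0],[15,0,0,0.05,0,0,0],[15,0,0,0.05,0,0,0]])

```text
clock: 10.22
eef_pos: [0.5741, -0.0727, 0.1265]
tool_rot: [[-1.0, -0.016, 0.0], [-0.016, 1.0, -0.0], [-0.0, -0.0, -1.0]]
contact_force: [-4.2, 0.6, 1.5]
width: 0.0236
grasp_force: 62.2
```

Call:
carry_out(targets=[[32,0,0,0,0,0,0],[40,0,0,0,0,0,0],[50,0,0,0,0,0,0],[50,0,0,0,0,0,0],[50,0,0,0,0,0,0]])

```text
clock: 10.85
eef_pos: [0.5741, -0.0726, 0.1259]
tool_rot: [[-1.0, -0.016, 0.0], [-0.016, 1.0, -0.0], [-0.0, -0.0, -1.0]]
contact_force: [-0.0, 0.7, -0.2]
width: 0.0426
grasp_force: 0.0
```

Call:
carry_out(targets=[[50,0,0,-0.5,0,0,0],[50,0,0,-2,0,0,0],[50,0,0,-4,0,0,0],[50,0,0,-5,0,0,0],[50,0,0,-5,0,0,0]])

```text
clock: 11.48
eef_pos: [0.5745, -0.0727, 0.2533]
tool_rot: [[-1.0, -0.016, 0.004], [-0.016, 1.0, -0.002], [-0.004, -0.002, -1.0]]
contact_force: [-0.0, -0.4, 0.0]
width: 0.0427
grasp_force: 0.0
```

```bash
python3 -c "
from h import *
delta([.5295,.2382,.16],np.radians(57.9))"
```

```text
t 11.47 tcp [ 0.5745 -0.0727  0.2533] yaw 90.92 tilt [ 0.0044 -0.0015 -1.    ] q6 -1.91 F [-0.  -0.4  0. ] w 0.0427 shift [ 1.617 12.469  3.706] turn [-3.000e-03  4.500e-02  5.503e+00]
```

Call:
carry_out(targets=[[60,0.3,2.1,0,0,0,1],[60,0.6,4.2,0,0,0,2],[60,0.9,6.3,0,0,0,3],[60,1.2,8.4,0,0,0,4],[60,1.6,10.5,0,0,0,5],[60,1.6,12.45,1,0,0,5.5],[60,1.6,12.45,2.2,0,0,5.5],[60,1.6,12.45,3.5,0,0,5.5],[60,1.6,12.45,3.5,0,0,5.5],[60,1.6,12.45,3.5,0,0,5.5]])

```text
clock: 12.72
eef_pos: [0.5294, 0.2379, 0.1642]
tool_rot: [[-0.847, 0.531, 0.001], [0.531, 0.847, 0.0], [-0.001, 0.001, -1.0]]
contact_force: [0.3, -0.1, -0.2]
width: 0.0512
grasp_force: 0.0
```

Run:
```python
from h import *
delta([.5295,.2382,.092],np.radians(57.9))
av=lambda n:(sum(eyes.capture(n)*1. for _ in range(3))/3).astype(np.uint8)
a=av("scene");b=av("top");cv2.imwrite("pics/s6.png",a);cv2.imwrite("pics/t6.png",b)
c=np.zeros((600,800,3),np.uint8)
c[:600,:400]=cv2.resize(a[160:235,335:385],(400,600),interpolation=cv2.INTER_CUBIC)
c[:,400:]=cv2.resize(a[190:250,242:302],(400,400),interpolation=cv2.INTER_CUBIC)[:,:].repeat(2,0)[:600] if 0 else 0
c[:400,400:]=cv2.resize(a[190:240,244:294],(400,400),interpolation=cv2.INTER_CUBIC)
c[400:600,400:600]=cv2.resize(b[180:245,255:320],(200,200));c[400:600,600:800]=cv2.resize(b[205:270,155:220],(200,200))
cv2.imwrite("pics/g6.png",c)
```

```text
t 12.72 tcp [0.5294 0.2379 0.1642] yaw 57.9 tilt [ 9.e-04  2.e-04 -1.e+00] q6 -0.79 F [ 0.3 -0.1 -0.2] w 0.0512 shift [0.005 0.009 2.888] turn [0.006 0.006 0.   ]
```

View pics/g6.png

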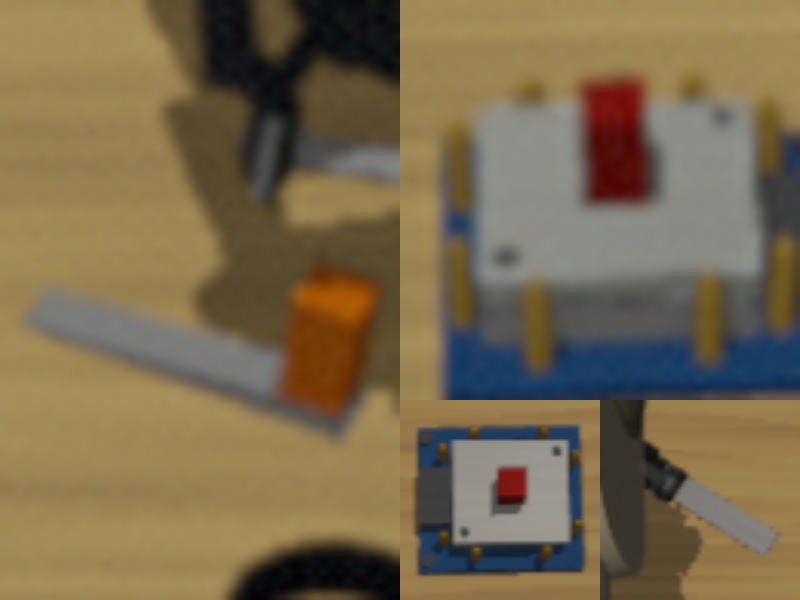

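The plate is seated level inside all eight pins, and the gauge handle lies under the gripper. Descending to grip it.

Call:
carry_out(targets=[[60,0,0,0.8,0,0,0],[60,0,0,1.6,0,0,0],[60,0,0,2.4,0,0,0],[60,0,0,2.88,0,0,0],[60,0,0,2.88,0,0,0],[15,0,0,2.88,0,0,0],[15,0,0,2.88,0,0,0],[15,0,0,2.88,0,0,0],[15,0,0,2.88,0,0,0],[15,0,0,2.88,0,0,0]], squeeze=60)

```text
clock: 14.28
eef_pos: [0.5296, 0.2381, 0.0924]
tool_rot: [[-0.847, 0.531, 0.002], [0.531, 0.847, 0.0], [-0.001, 0.001, -1.0]]
contact_force: [-0.3, 0.6, 6.8]
width: 0.0255
grasp_force: 59.6
```

Run:
```python
from h import *
s=readout.read_state();delta([.5295,.2382,.092],np.radians(57.9));print(s['moment'],s['tool_rot'][2])
b=(sum(eyes.capture("top")*1. for _ in range(3))/3).astype(np.uint8)
b6=cv2.imread("pics/t6.png")
print("die",fit(b6,"top",rect3(-.08,.065,-.065,.065,.012),[.577,-.073,np.radians(-89)]))
print("plate",fit(b6,"top",rect3(-.05,.05,-.045,.045,.046),[.577,-.073,np.radians(-89)]))
G=[((.115,-.012,.002),(.115,.012,.002)),((.115,.012,.002),(.03,.012,.0088)),((.115,-.012,.002),(.03,-.012,.0088))]
for q in(b6,b): print("gauge",fit(q,"top",G,[.5295,.238,np.radians(-122)]))
```

```text
t 14.28 tcp [0.5296 0.2381 0.0924] yaw 57.92 tilt [ 1.9e-03  4.0e-04 -1.0e+00] q6 -0.79 F [-0.3  0.6  6.8] w 0.0255 shift [0.004 0.002 0.015] turn [0.013 0.013 0.003]
[-0.06994964  0.13675517  0.02013416] [-0.00136035  0.00131787 -0.99999821]
die [576.28 -71.75 -89.61 248.4 ]
plate [577. -76. -89. 250.]
gauge [ 530.25  238.53 -122.08  135.84]
gauge [ 529.44  237.9  -121.89  137.95]
```

Call:
carry_out(targets=[[15,0,0,-0.3,0,0,0],[15,0,0,-1.2,0,0,0],[15,0,0,-2.4,0,0,0],[15,0,0,-2.8,0,0,0],[15,0,0,-2.8,0,0,0]])

```text
clock: 15.05
eef_pos: [0.529, 0.2379, 0.1614]
tool_rot: [[-0.847, 0.531, 0.0], [0.531, 0.847, 0.0], [-0.0, 0.0, -1.0]]
contact_force: [0.2, 0.7, -2.1]
width: 0.0253
grasp_force: 59.0
```

```bash
python3 -c "
from h import *
delta([.573,.106,.145],np.radians(90.8))"
```

```text
t 15.05 tcp [0.529  0.2379 0.1614] yaw 57.91 tilt [ 3.e-04  1.e-04 -1.e+00] q6 -0.79 F [ 0.2  0.7 -2.1] w 0.0253 shift [-4.294 -3.537  0.655] turn [ 1.000e-03  2.000e-03 -5.482e+00]
```

Call:
carry_out(targets=[[15,-0.7,-0.6,0,0,0,-0.9],[15,-1.4,-1.2,0,0,0,-1.8],[15,-2.2,-1.8,0,0,0,-2.8],[15,-2.9,-2.4,0,0,0,-3.7],[15,-3.6,-3,0,0,0,-4.6],[15,-4.29,-3.54,0,0,0,-5.48],[15,-4.29,-3.54,0.65,0,0,-5.48],[15,-4.29,-3.54,0.65,0,0,-5.48],[15,-4.29,-3.54,0.65,0,0,-5.48]])

```text
clock: 16.18
eef_pos: [0.5726, 0.1068, 0.1446]
tool_rot: [[-1.0, -0.014, -0.001], [-0.014, 1.0, 0.0], [0.001, 0.0, -1.0]]
contact_force: [0.6, 0.2, -1.1]
width: 0.0252
grasp_force: 59.1
```

Run:
```python
from h import *
delta([.573,.1003,.1225],np.radians(90.8))
av=lambda n:(sum(eyes.capture(n)*1. for _ in range(3))/3).astype(np.uint8)
a=av("scene");b=av("top")
z=readout.read_state()['eef_pos'][2]-.0924
G=[((.115,-.012,.002),(.115,.012,.002)),((.115,.012,.002),(.03,.012,.0088)),((.115,-.012,.002),(.03,-.012,.0088))]
for n,q in(("scene",a),("top",b)): print(n,fit(q,n,G,[.573,.104,np.radians(-89)],z0=z,rng=(.005,.005,.04)))
c=np.zeros((600,800,3),np.uint8)
c[:,:400]=cv2.resize(a[175:250,250:300],(400,600),interpolation=cv2.INTER_CUBIC)
c[:,400:]=cv2.resize(b[165:240,235:285],(400,600),interpolation=cv2.INTER_CUBIC)
c=np.zeros((400,800,3),np.uint8)
c[:]=np.hstack([cv2.resize(a[190:240,250:330][:, :],(480,300),interpolation=cv2.INTER_CUBIC),cv2.resize(b[180:240,235:299],(320,300),interpolation=cv2.INTER_CUBIC)]).repeat(1,0).__class__((400,800,3)) if 0 else 0
c[:300,:480]=cv2.resize(a[190:240,250:330],(480,300),interpolation=cv2.INTER_CUBIC);c[:300,480:]=cv2.resize(b[180:240,225:289],(320,300),interpolation=cv2.INTER_CUBIC)
cv2.imwrite("pics/ins.png",cv2.convertScaleAbs(c,alpha=1.3))
```

```text
t 16.18 tcp [0.5726 0.1068 0.1446] yaw 90.8 tilt [-1.1e-03  1.0e-04 -1.0e+00] q6 -1.6 F [ 0.6  0.2 -1.1] w 0.0252 shift [-0.015 -0.259  0.885] turn [ 0.001 -0.01  -0.   ]
scene [574.51 105.65 -89.12 162.49]
top [568.04 104.47 -86.44 207.39]
```

View pics/ins.png

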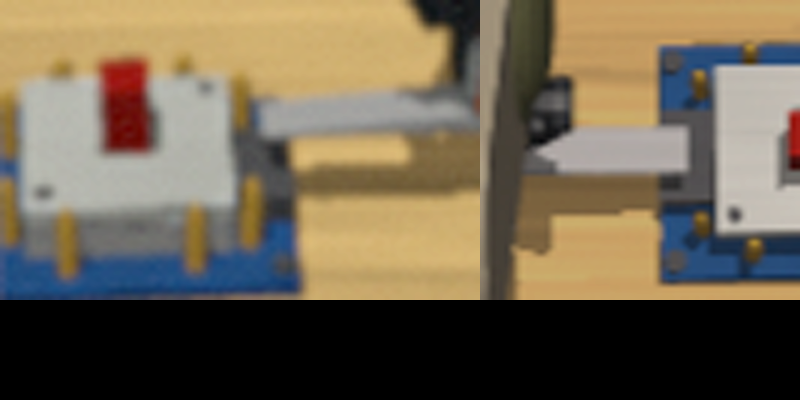

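Call:
carry_out(targets=[[15,-0.06,0,0.3,0,0,0],[15,-0.06,0,0.6,0,0,0],[15,-0.06,0,0.84,0,0,0],[15,-0.06,0,0.84,0,0,0],[15,-0.06,0,0.84,0,0,0]])

```text
clock: 17.1
eef_pos: [0.5745, 0.106, 0.1242]
tool_rot: [[-1.0, -0.014, 0.0], [-0.014, 1.0, 0.0], [-0.0, 0.0, -1.0]]
contact_force: [0.1, -0.1, -1.9]
width: 0.0255
grasp_force: 59.1
```

Call:
carry_out(targets=[[15,0,0,0.03,0,0,0],[15,0,0,0.03,0,0,0],[15,0,0,0.03,0,0,0]])

```text
clock: 17.48
eef_pos: [0.5745, 0.106, 0.1235]
tool_rot: [[-1.0, -0.014, 0.0], [-0.014, 1.0, -0.0], [-0.0, -0.0, -1.0]]
contact_force: [-0.3, -0.2, -2.1]
width: 0.0257
grasp_force: 59.1
```

Call:
carry_out(targets=[[15,0,0,0.04,0,0,0],[15,0,0,0.05,0,0,0],[15,0,0,0.05,0,0,0],[15,0,0,0.05,0,0,0]])

```text
clock: 17.98
eef_pos: [0.5745, 0.106, 0.1221]
tool_rot: [[-1.0, -0.014, 0.0], [-0.014, 1.0, -0.0], [-0.0, -0.0, -1.0]]
contact_force: [-0.2, -0.8, -0.0]
width: 0.0253
grasp_force: 59.1
```

Call:
carry_out(targets=[[15,0,0,0.02,0,0,0],[15,0,0,0.02,0,0,0],[15,0,0,0.02,0,0,0]])

```text
clock: 18.35
eef_pos: [0.5744, 0.106, 0.1216]
tool_rot: [[-1.0, -0.014, -0.0], [-0.014, 1.0, -0.0], [0.0, -0.0, -1.0]]
contact_force: [0.2, -0.0, -1.0]
width: 0.0256
grasp_force: 59.1
```

Call:
carry_out(targets=[[15,0,0,0.02,0,0,0],[15,0,0,0.02,0,0,0],[15,0,0,0.02,0,0,0]])

```text
clock: 18.73
eef_pos: [0.5744, 0.106, 0.1211]
tool_rot: [[-1.0, -0.014, -0.0], [-0.014, 1.0, -0.0], [0.0, -0.0, -1.0]]
contact_force: [0.3, 0.1, -2.1]
width: 0.0251
grasp_force: 59.1
```

```bash
cat >> h.py <<'E'
def fstat(k=6):
    F=[];M=[]
    for _ in range(k): eyes.capture("top"); s=readout.read_state();F.append(s['contact_force']);M.append(s['moment'])
    print("F",np.mean(F,0).round(2),"M",np.mean(M,0).round(3),"tcp",np.round(s['eef_pos'],4),"tilt",np.array(s['tool_rot'])[:2,2].round(4),"t",round(s['clock'],2))
E
python3 -c "
from h import *
fstat()"
```

```text
F [-0.33 -0.26 -1.3 ] M [0.013 0.021 0.006] tcp [0.5744 0.106  0.1211] tilt [-0.  0.] t 19.02
```

Call:
carry_out(targets=[[15,0,0,0.02,0,0,0],[15,0,0,0.02,0,0,0],[15,0,0,0.02,0,0,0]])

```text
clock: 19.4
eef_pos: [0.5744, 0.1061, 0.1206]
tool_rot: [[-1.0, -0.014, -0.0], [-0.014, 1.0, 0.0], [0.0, 0.0, -1.0]]
contact_force: [-0.9, -0.0, -1.4]
width: 0.0254
grasp_force: 59.1
```

Call:
carry_out(targets=[[15,0,0,0.02,0,0,0],[15,0,0,0.02,0,0,0],[15,0,0,0.02,0,0,0]])

```text
clock: 19.77
eef_pos: [0.5745, 0.1061, 0.1204]
tool_rot: [[-1.0, -0.014, 0.0], [-0.014, 1.0, -0.0], [-0.0, -0.0, -1.0]]
contact_force: [-1.5, 1.2, 2.9]
width: 0.0253
grasp_force: 59.7
```

```bash
python3 -c "
from h import *
fstat()"
```

```text
F [-1.13  1.59  4.23] M [-0.21   0.258 -0.137] tcp [0.5745 0.1061 0.1203] tilt [ 0.0003 -0.    ] t 20.07
```

Call:
carry_out(targets=[[15,0,0,-0.006,0,0,0],[15,0,-0.15,-0.006,0,0,0],[15,0,-0.3,-0.006,0,0,0],[15,0,-0.45,-0.006,0,0,0],[15,0,-0.6,-0.006,0,0,0],[15,0,-0.6,-0.006,0,0,0]])

```text
clock: 20.82
eef_pos: [0.5748, 0.0904, 0.1204]
tool_rot: [[-1.0, -0.014, 0.0], [-0.014, 1.0, -0.0], [-0.0, -0.001, -1.0]]
contact_force: [0.5, -1.0, 5.4]
width: 0.0256
grasp_force: 59.9
```

```bash
python3 -c "
from h import *
fstat()"
```

```text
F [ 0.19 -2.29  4.4 ] M [-0.898 -0.061  0.011] tcp [0.5748 0.0906 0.1203] tilt [ 0.0002 -0.0008] t 21.12
```

Call:
carry_out(targets=[[15,0,-0.15,-0.008,0,0,0],[15,0,-0.3,-0.008,0,0,0],[15,0,-0.45,-0.008,0,0,0],[15,0,-0.6,-0.008,0,0,0],[15,0,-0.75,-0.008,0,0,0],[15,0,-0.9,-0.008,0,0,0],[15,0,-1.0,-0.008,0,0,0]])

```text
clock: 22.0
eef_pos: [0.575, 0.0664, 0.1206]
tool_rot: [[-1.0, -0.014, 0.0], [-0.014, 1.0, 0.001], [-0.0, 0.001, -1.0]]
contact_force: [0.2, 3.1, 6.2]
width: 0.0257
grasp_force: 60.0
```

```bash
python3 -c "
from h import *
fstat()"
```

```text
F [-0.11  1.51  4.91] M [-0.154 -0.008 -0.001] tcp [0.575  0.0662 0.1205] tilt [0.0001 0.0005] t 22.3
```

Call:
carry_out(targets=[[15,0,-0.12,-0.008,0,0,0],[15,0,-0.24,-0.008,0,0,0],[15,0,-0.36,-0.008,0,0,0],[15,0,-0.48,-0.008,0,0,0]])

```text
clock: 22.8
eef_pos: [0.5751, 0.0538, 0.1206]
tool_rot: [[-1.0, -0.014, -0.0], [-0.014, 1.0, 0.0], [0.0, 0.0, -1.0]]
contact_force: [-1.5, 1.9, 3.3]
width: 0.0252
grasp_force: 59.8
```

Call:
carry_out(targets=[[15,0,-0.04,0,0,0,0],[15,0,-0.08,0,0,0,0]])

```text
clock: 23.05
eef_pos: [0.5751, 0.052, 0.1206]
tool_rot: [[-1.0, -0.014, -0.0], [-0.014, 1.0, 0.0], [0.0, 0.0, -1.0]]
contact_force: [0.2, 3.0, 3.3]
width: 0.0253
grasp_force: 59.7
```

Call:
carry_out(targets=[[15,0,-0.04,0,0,0,0],[15,0,-0.08,0,0,0,0]])

```text
clock: 23.3
eef_pos: [0.5752, 0.05, 0.1206]
tool_rot: [[-1.0, -0.014, -0.0], [-0.014, 1.0, -0.0], [0.0, -0.0, -1.0]]
contact_force: [-0.1, 2.0, 2.2]
width: 0.0253
grasp_force: 59.6
```

Call:
carry_out(targets=[[15,0,-0.04,0,0,0,0],[15,0,-0.08,0,0,0,0]])

```text
clock: 23.55
eef_pos: [0.5752, 0.0479, 0.1206]
tool_rot: [[-1.0, -0.014, -0.0], [-0.014, 1.0, -0.0], [0.0, -0.0, -1.0]]
contact_force: [-0.0, 0.9, 1.7]
width: 0.0252
grasp_force: 59.6
```

Call:
carry_out(targets=[[15,0,-0.04,0,0,0,0],[15,0,-0.08,0,0,0,0]])

```text
clock: 23.8
eef_pos: [0.5752, 0.046, 0.1206]
tool_rot: [[-1.0, -0.014, -0.0], [-0.014, 1.0, -0.0], [0.0, -0.0, -1.0]]
contact_force: [0.5, 1.7, 2.0]
width: 0.0259
grasp_force: 59.6
```

Call:
carry_out(targets=[[15,0,-0.03,0,0,0,0],[15,0,-0.06,0,0,0,0]])

```text
clock: 24.05
eef_pos: [0.5753, 0.0447, 0.1207]
tool_rot: [[-1.0, -0.014, -0.0], [-0.014, 1.0, 0.0], [0.0, 0.0, -1.0]]
contact_force: [-0.4, 4.7, 2.2]
width: 0.0253
grasp_force: 59.6
```

```bash
python3 -c "
from h import *
fstat(4)"
```

```text
F [0.43 3.03 1.92] M [ 0.522 -0.028  0.013] tcp [0.5753 0.0447 0.1207] tilt [-0.0001  0.0002] t 24.25
```

Call:
carry_out(targets=[[15,0,-0.03,0,0,0,0],[15,0,-0.04,0,0,0,0]])

```text
clock: 24.5
eef_pos: [0.5753, 0.0439, 0.1207]
tool_rot: [[-1.0, -0.014, -0.0], [-0.014, 1.0, 0.001], [0.0, 0.001, -1.0]]
contact_force: [-0.1, 6.1, 2.2]
width: 0.0256
grasp_force: 59.6
```

```bash
python3 -c "
from h import *
fstat(4)"
```

```text
F [-0.32  5.58  2.06] M [ 0.846 -0.037 -0.012] tcp [0.5753 0.0439 0.1207] tilt [0.     0.0006] t 24.7
```

Call:
carry_out(targets=[[15,0,-0.02,0,0,0,0],[15,0,-0.02,0,0,0,0]])

```text
clock: 24.95
eef_pos: [0.5753, 0.0434, 0.1207]
tool_rot: [[-1.0, -0.014, -0.0], [-0.014, 1.0, 0.001], [0.0, 0.001, -1.0]]
contact_force: [-0.6, 5.5, 1.8]
width: 0.0254
grasp_force: 59.6
```

Run:
```python
from h import *
fstat(6)
a=eyes.capture("top");b=cv2.imread("pics/t6.png")
T=rect3(-.05,.05,-.045,.045,.046)
for q in(b,a):
  g=q
  r=fit(cv2.convertScaleAbs(g,alpha=.4),"top",T,[.577,-.073,np.radians(-89)],rng=(.004,.004,.02));print(r)
```

```text
F [-0.37  5.97  2.55] M [ 0.894 -0.016 -0.014] tcp [0.5753 0.0434 0.1207] tilt [-0.0001  0.0006] t 25.25
[576.71 -74.5  -90.13 174.54]
[576.66 -74.22 -89.63 169.4 ]
```

```bash
python3 -c "
from h import *
fstat(4); print(ctrl.sign_off())"
```

```text
F [0.25 5.79 2.01] M [ 0.879 -0.045  0.034] tcp [0.5753 0.0434 0.1207] tilt [-0.0001  0.0006] t 25.5
the job is handed in; nothing more can be done
None
```

I handed the job in at 25.5 s: the plate is seated on the rails and released, and the gauge is about 49 mm under it, dragging roughly 4 N more than before, still gripped and pressed in; I saw no sign of the plate lifting or shifting, but its height was not measured directly and no verdict came back.

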